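# Fill the dye caddy and hold it up to show the class

## Task

Fill the empty pockets of the wooden bottle caddy with the two spare dye bottles from the cutting mat, each standing fully down in its pocket, while the caddy stays in its cradle. Then lift the full caddy out of the cradle by its grip plate and show it to the class: finish still holding it still, at least a hand's breadth (10 cm) clear of the table and tipped about 45 degrees from upright, with all four bottles still seated in it. Leave the other things on the table alone.

Things in the scene. Friction and masses are not known exactly. Their poses are not given: they have to be found in the camera images.
- grip (a point): point in the caddy's grip plate, 92 mm above the caddy's underside and 21 mm below the plate's top edge; on the caddy's vertical axis, axes as the caddy's (x across its 100 mm width and across the plate's 12 mm thickness, y along its 150 mm length and the plate's 44 mm length). 22 mm-wide fingers closing along caddy x at this point stay clear of the bottles
- caddy: loose wooden bottle caddy: a block 100 x 150 x 40 mm (x, y, z) with four pockets, two on each side of an upright dark grip plate (12 x 44 mm, in the middle, top edge 112 mm above the underside). About 0.32 kg empty. Origin at the centre of its underside, z up when it stands. It stands in the cradle
- cradle: fixed plywood tray that holds the caddy: outside 118 x 168 x 30 mm, floor 6 mm thick, walls 6 mm, so the caddy fits with 3 mm play all round and sits 24 mm deep. Origin at the centre of its underside, on the table; same directions as the caddy
- pocket0 (a point): point on the axis of one of the caddy's four round pockets, where the middle of a fully seated bottle lies: 49 mm above the caddy's underside, 9 mm above the caddy's block top. Pocket 33 mm in diameter, 34 mm deep. At caddy x +26 mm, y +52 mm. The pocket is empty if no bottle's middle is near this point
- pocket1 (a point): point on the axis of one of the caddy's four round pockets, where the middle of a fully seated bottle lies: 49 mm above the caddy's underside, 9 mm above the caddy's block top. Pocket 33 mm in diameter, 34 mm deep. At caddy x +26 mm, y -52 mm. The pocket is empty if no bottle's middle is near this point
- pocket2 (a point): point on the axis of one of the caddy's four round pockets, where the middle of a fully seated bottle lies: 49 mm above the caddy's underside, 9 mm above the caddy's block top. Pocket 33 mm in diameter, 34 mm deep. At caddy x -26 mm, y +52 mm. The pocket is empty if no bottle's middle is near this point
- pocket3 (a point): point on the axis of one of the caddy's four round pockets, where the middle of a fully seated bottle lies: 49 mm above the caddy's underside, 9 mm above the caddy's block top. Pocket 33 mm in diameter, 34 mm deep. At caddy x -26 mm, y -52 mm. The pocket is empty if no bottle's middle is near this point
- bottle0_mid (a point): dye bottle: beige cylinder 28 mm in diameter, upright, 66 mm tall to the shoulder, then a black cap 21 mm in diameter; 86 mm tall in all, 60 g. This point is on its axis half-way up (43 mm above its underside); z along its axis towards the cap. All four bottles are alike; two stand in caddy pockets (which ones varies), two are spares standing on the green mat
- bottle1_mid (a point): dye bottle: beige cylinder 28 mm in diameter, upright, 66 mm tall to the shoulder, then a black cap 21 mm in diameter; 86 mm tall in all, 60 g. This point is on its axis half-way up (43 mm above its underside); z along its axis towards the cap. All four bottles are alike; two stand in caddy pockets (which ones varies), two are spares standing on the green mat
- bottle2_mid (a point): dye bottle: beige cylinder 28 mm in diameter, upright, 66 mm tall to the shoulder, then a black cap 21 mm in diameter; 86 mm tall in all, 60 g. This point is on its axis half-way up (43 mm above its underside); z along its axis towards the cap. All four bottles are alike; two stand in caddy pockets (which ones varies), two are spares standing on the green mat
- bottle3_mid (a point): dye bottle: beige cylinder 28 mm in diameter, upright, 66 mm tall to the shoulder, then a black cap 21 mm in diameter; 86 mm tall in all, 60 g. This point is on its axis half-way up (43 mm above its underside); z along its axis towards the cap. All four bottles are alike; two stand in caddy pockets (which ones varies), two are spares standing on the green mat
- big_jar: bystander: amber jar with metal lid, 64 mm in diameter, 75 mm tall; origin under its centre
- mallet: bystander: mallet lying flat, white head 48 mm in diameter and 90 mm long, handle 170 mm long towards its -x; origin at table height near the head
- anvil: bystander: small dark steel anvil 60 x 120 x 58 mm; origin under its centre
- tub: bystander: clear open tub 120 x 170 x 50 mm; origin under its centre
Not all that is in view belongs to the job. There is more than one size of the caddy; the one meant has the size given above.

How it is judged:
On the way, in this order (a step that is already met when the one before it is completed fails the run):
1. all four pockets hold a bottle fully down and let go, the caddy still standing in its cradle (distance between any of bottle0_mid, bottle1_mid, bottle2_mid, bottle3_mid and pocket0 below 0.01 m and distance between any of bottle0_mid, bottle1_mid, bottle2_mid, bottle3_mid and pocket1 below 0.01 m and distance between any of bottle0_mid, bottle1_mid, bottle2_mid, bottle3_mid and pocket2 below 0.01 m and distance between any of bottle0_mid, bottle1_mid, bottle2_mid, bottle3_mid and pocket3 below 0.01 m and height (world z) of caddy below 0.015 m and contact force between the fingers and bottle0 below 0.3 N and contact force between the fingers and bottle1 below 0.3 N and contact force between the fingers and bottle2 below 0.3 N and contact force between the fingers and bottle3 below 0.3 N), for 0.2 s.
2. the caddy is lifted out of its cradle (height (world z) of caddy above 0.05 m and contact force between caddy and cradle below 0.2 N), for 0.1 s.
At the end, for the whole second after the job is handed in: The robot holds the caddy (finger force over 2 N) still, touching neither cradle nor other things, its underside's centre over 90 mm above the table, tipped 30 to 60 degrees from upright, and each pocket holds a bottle within 10 mm of fully seated (height (world z) of caddy above 0.09 m and angle between caddy's own z axis and vertical between 0.52 and 1.05 rad and distance between any of bottle0_mid, bottle1_mid, bottle2_mid, bottle3_mid and pocket0 below 0.01 m and distance between any of bottle0_mid, bottle1_mid, bottle2_mid, bottle3_mid and pocket1 below 0.01 m and distance between any of bottle0_mid, bottle1_mid, bottle2_mid, bottle3_mid and pocket2 below 0.01 m and distance between any of bottle0_mid, bottle1_mid, bottle2_mid, bottle3_mid and pocket3 below 0.01 m and contact force between the fingers and caddy above 2 N and contact force between caddy and cradle below 0.2 N and linear speed of caddy below 0.03 m/s and angular speed of caddy below 0.15 rad/s and contact force between caddy and big_jar below 0.2 N and contact force between caddy and mallet below 0.2 N and contact force between caddy and anvil below 0.2 N and contact force between caddy and tub below 0.2 N); the arm keeps its last pose, push and grip.
It fails at once if the big jar is moved by more than 30 mm (distance of big_jar from where it was at the start of the episode above 0.03 m).
It fails at once if the mallet is moved by more than 30 mm (distance of mallet from where it was at the start of the episode above 0.03 m).
It fails at once if the anvil is moved by more than 30 mm (distance of anvil from where it was at the start of the episode above 0.03 m).
It fails at once if the tub is moved by more than 30 mm (distance of tub from where it was at the start of the episode above 0.03 m).
It also fails if it takes over 72 s, if anything falls off the work surface, if the arm or the gripper's body presses on something with over 40 N, if the wrist force passes 120 N, or if a joint passes its speed limit or range.

## Robot

A 7-joint arm with a two-finger parallel gripper is mounted at the origin on the work surface. World frame = base frame: x ahead of the robot, y to its left, z up, the work surface at z = 0. Lengths are in m, angles in rad, forces in N, time in s.
With the tool pointing down it reaches from about 0.4 to 0.9 m from the base axis. Payload 5.5 kg.
Tool frame: the origin (TCP) lies at the centre of the arm's flange, where the gripper is bolted on; the fingertips stand 173 mm ahead of it and the grasp point (between the pads) lies 155 mm ahead of it; z points along the fingers, y is the direction in which the jaws open and shut (so a half turn about z gives the same grasp; the last joint's range is limited). The gripper opens to 85 mm and grips with 20 to 120 N. Pads are 22 mm wide; open, the fingers measure 114 mm over their backs; the gripper's body (76 mm by 85 mm) begins 54 mm behind the grasp point. The pads swing forward as they close: fully open they stand 13 mm farther back than shut.
Start: joints at [0.263, 0.501, -0.427, 1.55, 0.221, 1.138, -0.21], TCP at [0.65, 0, 0.405] pointing down, gripper open.
Joint ranges: [-2.88, 2.88], [-0.31, 2.03], [-1.54, 1.56], [0.2, 2.42], [-1.41, 4.55], [0.19, 2.02], [-2.57, 2.57]. Speed limits (rad/s): [2.57, 2.57, 3.14, 3.14, 3.14, 3.14, 3.14].

## Interface

Orientations are given as a unit quaternion [w, x, y, z].
In Python, from plant import robot, inverse_kinematics, eyes, workorder gives the robot as it stands. Calls block until the motion is done:
- robot.movep(position, orientation): joint-space move of the TCP to a pose.
- robot.line_to(position, attitude=None, velocity=0.15): straight line of the TCP; attitude=None keeps the orientation; velocity is the mean speed in m/s.
- robot.move_j(angles): joint-space move.
- robot.move_gripper(opening, strength=None): finger opening in m; strength is the grip in N (None keeps the last); returns when the fingers have stopped.
- robot.wait(seconds).
- inverse_kinematics(position, orientation): joint angles nearest the present ones, or None.
- robot.sense(): the state.
- eyes.capture(name): name is "scene" or "side" or "wrist"; returns a dict with "color" (420x560x3 uint8, red, green, blue), "depth" (420x560 float32, m along the optical axis (not along the pixel's ray), 0 where there is no reading), "mtx" (3x3 intrinsics, pixels), "world_to_cam" (4x4, takes a point from world to camera coordinates); the wrist camera has in their place "mount" (4x4, takes a point from camera to tool coordinates, whose origin is the TCP and whose axes are the flange's). Camera axes: x right, y up, looking along -z (the intrinsics and any distortion apply to the point x, -y, -z); pixel columns grow to the right and rows downward; lengths in m; the calibration is good to about 2 mm. A picture is of the moment at which its call begins: read the wrist's pose just before it.
A pose or a line that the arm cannot do raises robot.PlanningError and nothing moves.
- workorder.job_done(): hands the job in, once; it reports no verdict.
The state is a dict: "clock": time; "joint_positions": joint angles; "joint_velocities": joint speeds; "effort": joint torques, N m; "tool_pos": TCP position; "orientation": TCP orientation; "contact_force": force on the tool from outside, world axes, zero at the start; "moment": the same for the moment, N m; "grip_width": finger opening in m.
Only numpy, scipy, OpenCV 4.12 (cv2) and the standard library are available. Lean on these libraries where they do the work, as an engineer would, in place of code of your own. Each camera call takes 0.05 s, during which the arm holds its last target.

## Working session

There is one attempt and no reset: what is moved stays moved. The work goes in short steps, each a Python script; the robot and the scene stay as the last script left them, time stands still between calls to the robot, and variables do not carry over. Pictures are saved under pics/ and viewed, and the job is handed in when it is done.

```bash
ls; mkdir -p pics; cat > h.py <<'E'
import numpy as np, cv2
from scipy.spatial.transform import Rotation as R
from plant import robot, inverse_kinematics, eyes, workorder
def snap(cam,fn=None):
    s=robot.sense(); d=eyes.capture(cam)
    if cam=="wrist":
        q=np.array(s["orientation"]); T=np.eye(4); T[:3,:3]=R.from_quat(q[[1,2,3,0]]).as_matrix(); T[:3,3]=s["tool_pos"]
        d["c2w"]=T@np.array(d["mount"])
    else: d["c2w"]=np.linalg.inv(np.array(d["world_to_cam"]))
    if fn: cv2.imwrite("pics/"+fn,d["color"][:,:,::-1])
    return d
def cloud(d):
    K=np.array(d["mtx"]); Z=d["depth"]; v,u=np.mgrid[:Z.shape[0],:Z.shape[1]]
    x=(u-K[0,2])/K[0,0]*Z; y=(v-K[1,2])/K[1,1]*Z
    P=np.stack([x,-y,-Z],-1)
    W=P@d["c2w"][:3,:3].T+d["c2w"][:3,3]
    W[Z<=0]=np.nan
    return W
E
python3 - <<'E'
from h import *
import pickle
for c in ["scene","side","wrist"]:
    d=snap(c,c+"0.png"); pickle.dump(d,open(c+"0.pkl","wb")); print(c,d["mtx"],d["c2w"].round(3),[k for k in d])
print(robot.sense())
E
```

```text
pics
scene [[466.4225356    0.         281.33632922]
 [  0.         466.4225356  212.05493183]
 [  0.           0.           1.        ]] [[ 0.84  -0.313  0.443  0.998]
 [ 0.542  0.517 -0.663 -0.659]
 [-0.022  0.797  0.604  0.75 ]
 [ 0.     0.     0.     1.   ]] ['color', 'depth', 'mtx', 'world_to_cam', 'c2w']
side [[389.3043504    0.         285.13986577]
 [  0.         389.3043504  209.21928158]
 [  0.           0.           1.        ]] [[ 0.86   0.384 -0.335  0.108]
 [-0.51   0.651 -0.562 -0.615]
 [ 0.002  0.654  0.756  0.985]
 [ 0.     0.     0.     1.   ]] ['color', 'depth', 'mtx', 'world_to_cam', 'c2w']
wrist [[298.11926245   0.         281.58642672]
 [  0.         298.11926245 208.91484292]
 [  0.           0.           1.        ]] [[ 1.    -0.002  0.001  0.65 ]
 [ 0.002  0.946  0.325  0.084]
 [-0.001 -0.325  0.946  0.373]
 [ 0.     0.     0.     1.   ]] ['color', 'depth', 'mtx', 'mount', 'c2w']
{'clock': 0.15, 'joint_positions': array([ 0.26320828,  0.50166199, -0.42681709,  1.55119262,  0.22076497,
        1.13828558, -0.21030896]), 'joint_velocities': array([-1.92507986e-04, -4.61645814e-03,  1.96949239e-03, -4.57618125e-03,
       -9.41197568e-04, -5.32399627e-04,  4.97922565e-05]), 'effort': array([-7.84630305e-03, -5.70037007e+01, -5.82563952e+00, -2.81283009e+01,
        1.07005105e-02,  7.80367671e-03, -3.10690336e-05]), 'tool_pos': array([ 6.49734837e-01, -4.80529713e-05,  4.03885045e-01]), 'orientation': array([-5.65533543e-04,  7.07108571e-01,  7.07104589e-01, -4.99705852e-04]), 'contact_force': array([-0.29507713,  0.11976475,  0.24679255]), 'moment': array([ 0.00200238, -0.00654779, -0.01856378]), 'grip_width': 0.08557924837500486}
```

View pics/scene0.png

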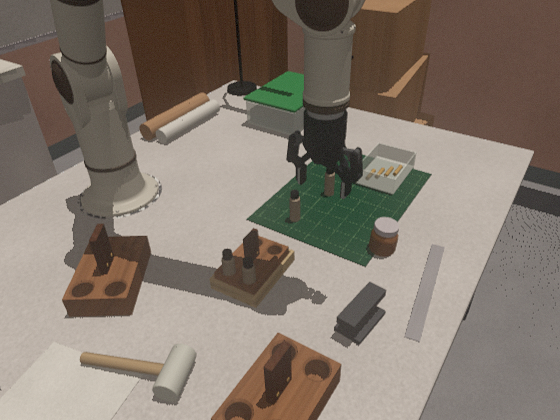

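View pics/side0.png

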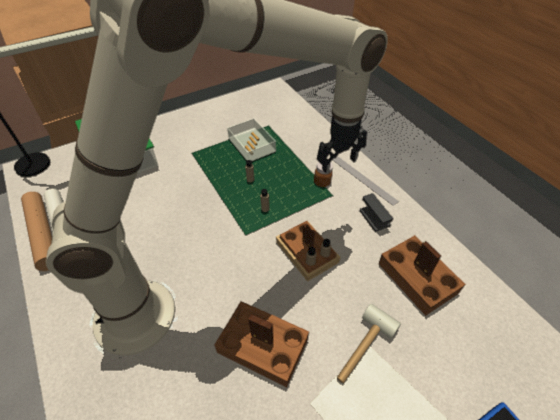

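View pics/wrist0.png

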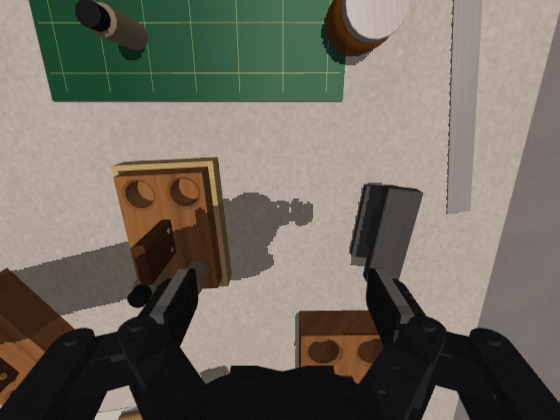

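Views: scene caddies at (110,272), (250,262) and (280,385). Only the (250,262) one stands in a plywood cradle and holds two bottles, and it looks smallest. The spares are at scene (294,207) and (330,183) on the mat. The side and wrist views agree. Next: measure, and confirm with an enlarged crop.

```bash
cat > a.py <<'E'
from h import *
import pickle
ds={c:pickle.load(open(c+"0.pkl","rb")) for c in ["scene","side","wrist"]}
# crop
c=ds["scene"]["color"][215:315,195:310,::-1]; cv2.imwrite("pics/crop_scene.png",cv2.resize(c,None,fx=5,fy=5,interpolation=cv2.INTER_CUBIC))
for n,(u,v) in [("scene",(250,262)),("scene",(110,272)),("scene",(320,385)),("scene",(294,190)),("scene",(330,172)),("side",(249,162)),("side",(264,192)),("side",(290,240)),("wrist",(165,180)),("wrist",(205,250)),("wrist",(145,293))]:
    W=cloud(ds[n]); print(n,u,v,W[v,u].round(3))
# top-down height maps
for n in ds:
    W=cloud(ds[n]).reshape(-1,3); col=ds[n]["color"].reshape(-1,3)
    ok=~np.isnan(W[:,0]); W=W[ok]; col=col[ok]
    m=(abs(W[:,2]-0.046)<0.004)&(W[:,0]>0.4)&(W[:,0]<0.75)&(W[:,1]>-.35)&(W[:,1]<.1)
    im=np.zeros((600,600,3),np.uint8); o=np.argsort(W[:,2])
    x=((W[o,0]-0.2)*800).astype(int); y=((0.3-W[o,1])*800).astype(int)
    k=(x>=0)&(x<600)&(y>=0)&(y<600)&(W[o,2]<.16)
    im[y[k],x[k]]=col[o][k][:,::-1]
    cv2.imwrite(f"pics/top_{n}.png",im)
E
python3 a.py
```

```text
scene 250 262 [ 0.554 -0.115  0.096]
scene 110 272 [ 0.286 -0.261  0.052]
scene 320 385 [ 0.798 -0.259  0.052]
scene 294 190 [0.488 0.165 0.086]
scene 330 172 [0.519 0.298 0.077]
side 249 162 [0.51  0.301 0.084]
side 264 192 [0.487 0.152 0.083]
side 290 240 [ 0.49  -0.006  0.008]
wrist 165 180 [0.519 0.006 0.047]
wrist 205 250 [ 0.557 -0.082  0.046]
wrist 145 293 [ 0.5   -0.11   0.094]
```

View pics/crop_scene.png

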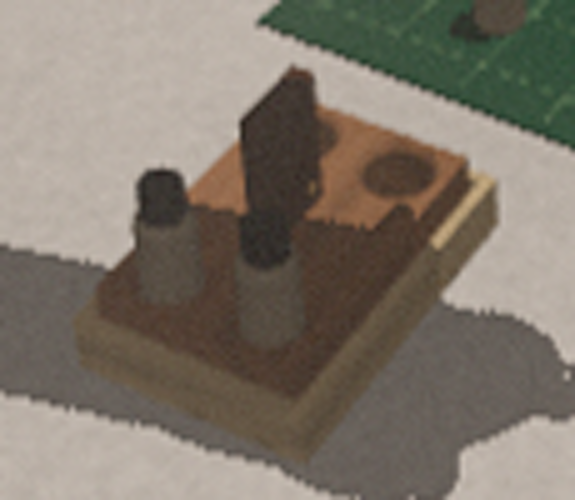

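View pics/top_side.png

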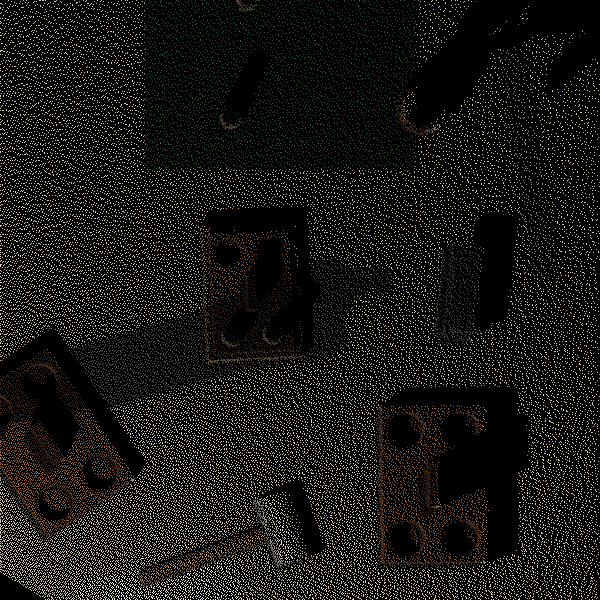

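View pics/top_scene.png

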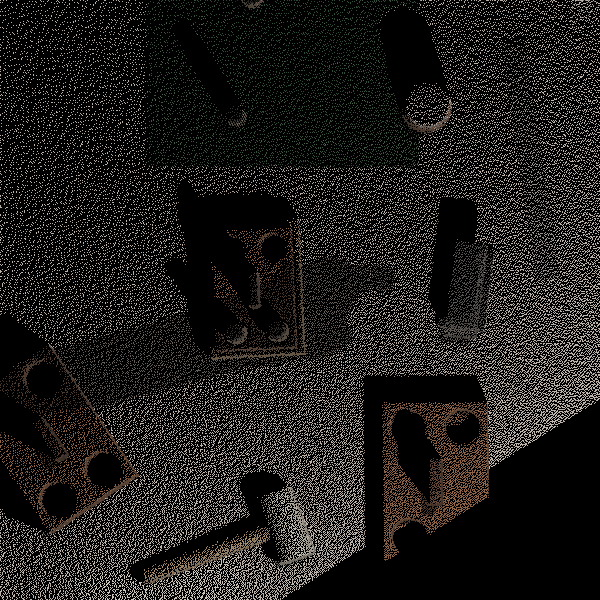

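View pics/top_wrist.png

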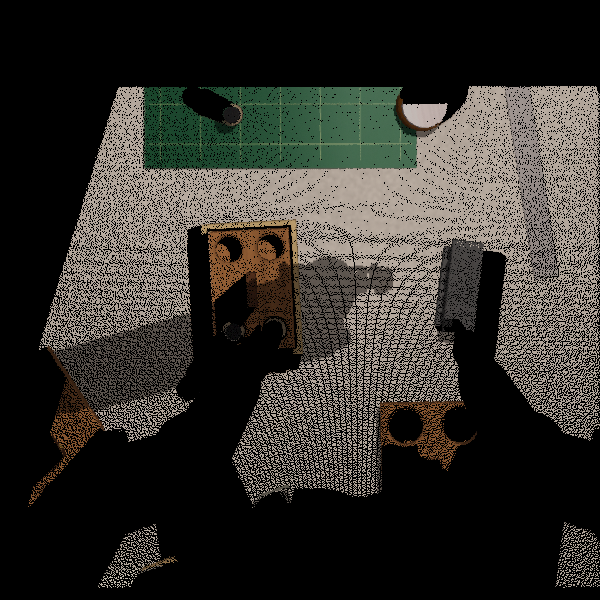

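Crop confirms that the target (scene 250,262) sits in the pale cradle with two bottles on its −y side; its two +y pockets are empty. The others have ~52 mm tops and are larger, with no cradle. Now closer wrist views.

```bash
cat > b.py <<'E'
from h import *
import pickle
q=[0,.70710678,.70710678,0]
robot.movep([0.515,-0.17,0.42],q); robot.wait(.2); pickle.dump(snap("wrist","w_caddy.png"),open("wc.pkl","wb"))
robot.movep([0.50,0.10,0.42],q); robot.wait(.2); pickle.dump(snap("wrist","w_bot.png"),open("wb.pkl","wb"))
print(robot.sense()["clock"],robot.sense()["tool_pos"])
E
python3 b.py
```

```text
2.575 [0.50040158 0.09858001 0.41984008]
```

View pics/w_caddy.png

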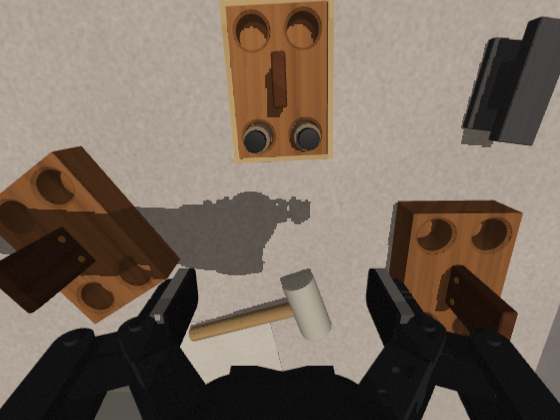

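View pics/w_bot.png

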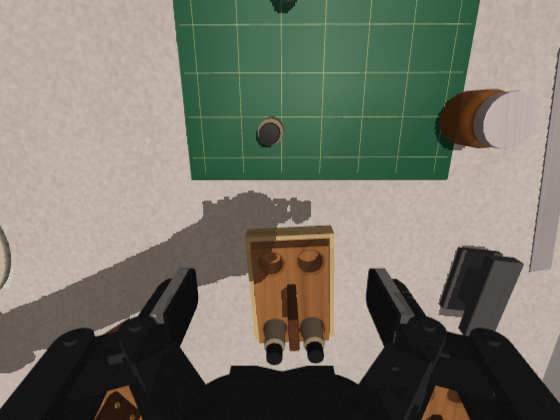

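Caddy view: all in frame. Empty pockets at (252,32) and (303,28), seated bottles at (256,139) and (307,136), plate at (280,80). Bottle view: near spare at (270,131), far spare at the edge (285,3).

```bash
cat > c.py <<'E'
from h import *
import pickle
from scipy.optimize import least_squares
def circ(P,r,c0):
    f=lambda p:np.hypot(P[:,0]-p[0],P[:,1]-p[1])-r
    s=least_squares(f,c0,loss="soft_l1",f_scale=.001); return s.x.round(4),np.abs(s.fun).mean().round(4)
d=pickle.load(open("wc.pkl","rb")); W=cloud(d).reshape(-1,3); W=W[~np.isnan(W[:,0])]
reg=(W[:,0]>.42)&(W[:,0]<.62)&(W[:,1]>-.17)&(W[:,1]<.05)
T=W[reg&(abs(W[:,2]-.046)<.005)]
print("top z",np.median(T[:,2]),len(T)); r=cv2.minAreaRect((T[:,:2]*1000).astype(np.float32)); print("block",r)
F=W[reg&(abs(W[:,2]-.030)<.003)]; print("cradle rim",cv2.minAreaRect((F[:,:2]*1000).astype(np.float32)),len(F))
P=W[reg&(W[:,2]>.112)]; print("plate top",np.median(P[:,2]),cv2.minAreaRect((P[:,:2]*1000).astype(np.float32)),len(P))
C=W[reg&(W[:,2]>.088)&(W[:,2]<.103)&(W[:,1]<-.09)]
for s in (C[C[:,0]<.515],C[C[:,0]>.515]): print("cap",np.median(s[:,2]),cv2.minEnclosingCircle((s[:,:2]*1000).astype(np.float32)),s[:,:2].mean(0))
# pockets: hole points below top
H=W[reg&(W[:,2]<.035)&(W[:,2]>.009)&(W[:,1]>-.04)&(abs(W[:,0]-.515)<.045)&(W[:,1]<.007)]
# pocket outline in pixels: rays to z=.046
K=d["mtx"];Z=d["depth"]
v,u=np.mgrid[:420,:560]; ray=np.stack([(u-K[0,2])/K[0,0],-(v-K[1,2])/K[1,1],-np.ones(u.shape)],-1)@d["c2w"][:3,:3].T
o=d["c2w"][:3,3]; t=(.046-o[2])/ray[...,2]; top=o+ray*t[...,None]
mask=(cloud(d)[...,2]<.042)&(top[...,1]>-.045)
n,l,st,ce=cv2.connectedComponentsWithStats(mask.astype(np.uint8))
for i in range(1,n):
    if 300<st[i,4]<4000:
        p=top[l==i]; print("hole",st[i],cv2.minEnclosingCircle((p[:,:2]*1000).astype(np.float32)),p[:,:2].mean(0).round(4))
print("--spares")
for f,lab in (("wb.pkl","wb"),("scene0.pkl","scene"),("side0.pkl","side")):
    d=pickle.load(open(f,"rb")); W=cloud(d).reshape(-1,3); W=W[~np.isnan(W[:,0])]
    for c0 in ((.487,.16),(.512,.302)):
        n=np.hypot(W[:,0]-c0[0],W[:,1]-c0[1])<.03
        b=W[n&(W[:,2]>.015)&(W[:,2]<.062)]; t=W[n&(W[:,2]>.084)&(W[:,2]<.1)]
        if len(b)>15: print(lab,"body",len(b),circ(b,.014,c0))
        if len(t)>5: print(lab,"captop",len(t),np.median(t[:,2]),cv2.minEnclosingCircle((t[:,:2]*1000).astype(np.float32)))
E
python3 c.py
```

```text
top z 0.04605202913280837 10403
block ((513.8369750976562, -62.238014221191406), (100.3199462890625, 150.32203674316406), 2.948883056640625)
cradle rim ((514.5956420898438, -61.625831604003906), (118.42364501953125, 167.90016174316406), 3.011258363723755) 2674
plate top 0.32466213270481414 ((501.95941162109375, -134.15493774414062), (126.77864837646484, 149.32147216796875), 32.62952423095703) 37543
cap 0.0980376335895016 ((490.65283203125, -115.68619537353516), 10.354893684387207) [ 0.49089935 -0.11521452]
cap 0.09806582175659861 ((542.5060424804688, -113.04191589355469), 10.468825340270996) [ 0.54215013 -0.1125899 ]
hole [287  10  32  37 920] ((537.0518188476562, -9.970118522644043), 16.519346237182617) [ 0.5369 -0.0097]
hole [236  13  32  37 905] ((485.6014099121094, -12.358674049377441), 16.249004364013672) [ 0.4856 -0.0123]
--spares
wb body 30 (array([0.4889, 0.1572]), np.float64(0.0001))
wb captop 348 0.08808140823024005 ((488.9051513671875, 157.5957794189453), 10.282763481140137)
scene body 147 (array([0.4931, 0.1582]), np.float64(0.0012))
scene captop 32 0.08609747804062828 ((493.57073974609375, 156.38682556152344), 11.120023727416992)
scene body 143 (array([0.5139, 0.3063]), np.float64(0.0013))
scene captop 13 0.08528186768967183 ((516.724365234375, 298.72149658203125), 7.269142150878906)
side body 84 (array([0.4895, 0.1542]), np.float64(0.0011))
side captop 18 0.08578911790333643 ((488.7342529296875, 154.40106201171875), 10.387489318847656)
side body 76 (array([0.5103, 0.3021]), np.float64(0.0012))
side captop 17 0.08707240198692567 ((508.1077575683594, 300.01275634765625), 9.86069393157959)
```

Block measures 100.3 × 150.3 mm, top at z = 46 mm, and the cradle is 118 × 168, so this is the right caddy (yaw ≈ 2.9°). One view with the tool turned 90° to the grasp orientation will cancel any camera mount bias and show both spares plus the pockets.

```bash
cat > d.py <<'E'
from h import *
import pickle
for q in ([0,0,1,0],[0,1,0,0]):
    for p in ([.62,.09,.42],[.489,.157,.30],[.489,.157,.214],[.512,.302,.214],[.537,-.0095,.225],[.4855,-.012,.225]):
        j=inverse_kinematics(p,q); print(q,p,None if j is None else np.round(j,2))
robot.movep([.62,.09,.42],[0,0,1,0]); robot.wait(.3); pickle.dump(snap("wrist","w_rot.png"),open("wr.pkl","wb")); print(robot.sense()["clock"])
E
python3 d.py
```

```text
[0, 0, 1, 0] [0.62, 0.09, 0.42] [ 0.38  0.53 -0.8   1.59  0.4   1.19  1.07]
[0, 0, 1, 0] [0.489, 0.157, 0.3] [ 0.28  0.49 -0.8   1.97  0.46  0.87  0.81]
[0, 0, 1, 0] [0.489, 0.157, 0.214] [ 0.2   0.62 -0.71  2.01  0.61  0.72  0.69]
[0, 0, 1, 0] [0.512, 0.302, 0.214] [-0.05  0.74 -0.71  1.81  0.64  0.84  0.49]
[0, 0, 1, 0] [0.537, -0.0095, 0.225] [ 0.5   0.62 -0.67  1.95  0.56  0.76  1.07]
[0, 0, 1, 0] [0.4855, -0.012, 0.225] [ 0.52  0.55 -0.66  2.08  0.53  0.69  1.07]
[0, 1, 0, 0] [0.62, 0.09, 0.42] [ 0.03  0.43 -0.28  1.6   0.13  1.13 -1.86]
[0, 1, 0, 0] [0.489, 0.157, 0.3] [-0.1   0.38 -0.32  1.98  0.17  0.8  -2.08]
[0, 1, 0, 0] [0.489, 0.157, 0.214] [-0.16  0.52 -0.25  2.02  0.22  0.62 -2.12]
[0, 1, 0, 0] [0.512, 0.302, 0.214] [-0.38  0.63 -0.26  1.82  0.23  0.72 -2.34]
[0, 1, 0, 0] [0.537, -0.0095, 0.225] [ 0.14  0.53 -0.21  1.96  0.17  0.66 -1.75]
[0, 1, 0, 0] [0.4855, -0.012, 0.225] [ 0.15  0.46 -0.22  2.09  0.17  0.61 -1.76]
4.2417
```

View pics/w_rot.png

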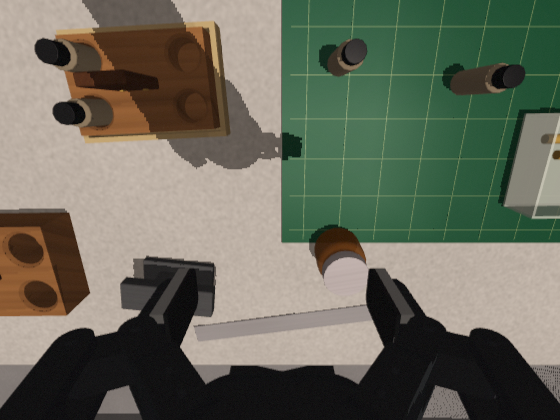

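All in view: pockets (190,52) and (193,105), spares' caps (352,52) and (510,76), tub edge near (510,200).

```bash
cat > e.py <<'E'
from h import *
import pickle
d=pickle.load(open("wr.pkl","rb")); Wi=cloud(d); W=Wi.reshape(-1,3); W=W[~np.isnan(W[:,0])]
mm=lambda p:(p[:,:2]*1000).astype(np.float32)
reg=(W[:,0]>.42)&(W[:,0]<.62)&(W[:,1]>-.17)&(W[:,1]<.05)
T=W[reg&(abs(W[:,2]-.046)<.004)]; print("block",cv2.minAreaRect(mm(T)),np.median(T[:,2]))
F=W[reg&(abs(W[:,2]-.030)<.003)]; print("cradle",cv2.minAreaRect(mm(F)))
P=W[reg&(W[:,2]>.114)&(W[:,2]<.13)]; print("plate",np.median(P[:,2]),cv2.minAreaRect(mm(P)))
for c0 in ((.49,.157),(.512,.302),(.491,-.115),(.542,-.113)):
    for zt in (.087,.098):
        n=(np.hypot(W[:,0]-c0[0],W[:,1]-c0[1])<.03)&(abs(W[:,2]-zt)<.004)
        if n.sum()>150: print("cap",n.sum(),np.median(W[n][:,2]),cv2.minEnclosingCircle(mm(W[n])))
K=d["mtx"]
v,u=np.mgrid[:420,:560]; ray=np.stack([(u-K[0,2])/K[0,0],-(v-K[1,2])/K[1,1],-np.ones(u.shape)],-1)@d["c2w"][:3,:3].T
o=d["c2w"][:3,3]; t=(.046-o[2])/ray[...,2]; top=o+ray*t[...,None]
for c in ((.537,-.0095),(.4855,-.012)):
    m=(Wi[...,2]<.042)&(np.hypot(top[...,0]-c[0],top[...,1]-c[1])<.021); p=top[m]
    print("hole",m.sum(),cv2.minEnclosingCircle(mm(p)),p[:,:2].mean(0).round(4))
tb=W[(W[:,2]>.03)&(W[:,2]<.056)&(W[:,1]>.28)&(W[:,0]>.4)]
tb=tb[np.hypot(tb[:,0]-.512,tb[:,1]-.302)>.03]; print("tub/other min/max",tb[:,:2].min(0),tb[:,:2].max(0))
dd=pickle.load(open("scene0.pkl","rb")); W=cloud(dd).reshape(-1,3); tb=W[(W[:,2]>.03)&(W[:,2]<.058)&(W[:,1]>.2)&(W[:,0]>.53)]; print(cv2.minAreaRect(mm(tb)),tb.min(0),tb.max(0))
E
python3 e.py
```

```text
block ((513.812744140625, -63.06140899658203), (100.33280944824219, 151.0981903076172), 2.938234806060791) 0.04592580741764227
cradle ((514.4675903320312, -62.24443817138672), (118.29065704345703, 169.15017700195312), 3.000875473022461)
plate 0.1177692322030644 ((513.9861450195312, -62.48705291748047), (12.212427139282227, 43.866451263427734), 3.1086220741271973)
cap 473 0.08815414992750364 ((488.7848815917969, 156.6951904296875), 10.373437881469727)
cap 499 0.08806947958948169 ((509.349853515625, 304.69580078125), 10.941100120544434)
cap 547 0.09784388775910513 ((490.6026306152344, -115.77275085449219), 10.821273803710938)
cap 450 0.09780567932966691 ((542.5413208007812, -113.27001953125), 10.831172943115234)
hole 726 ((537.2294311523438, -9.320632934570312), 16.63173484802246) [ 0.5369 -0.0087]
hole 865 ((485.6474304199219, -11.708270072937012), 16.58116912841797) [ 0.4856 -0.0114]
tub/other min/max [0.54400285 0.38820662] [0.66402332 0.44310034]
((706.8720703125, 1197.0745849609375), (335.74237060546875, 1616.9490966796875), 0.6403311491012573) [0.53024707 0.38715118 0.03001828] [0.86613641 2.00412162 0.05799567]
```

Both views agree to under 1 mm: pockets at (0.537, −0.0095) and (0.4855, −0.012), spares at (0.4888, 0.157) and (0.5094, 0.3045). Picking the near spare for the x=0.4855 pocket.

```bash
cat > pick.py <<'E'
from h import *
import sys
q=[0,0,1,0]
def F(): return robot.sense()["contact_force"].round(1)
def go(b,p,tag):
    robot.move_gripper(.06,30)
    robot.movep([b[0],b[1],.32],q)
    robot.line_to([b[0],b[1],.215],velocity=.12)
    robot.move_gripper(0.0,30); print("grip",robot.sense()["grip_width"])
    robot.line_to([b[0],b[1],.345],velocity=.15); print("lift",robot.sense()["grip_width"],F())
    robot.line_to([p[0],p[1],.345],velocity=.2); robot.wait(.2); f0=F(); print("f0",f0)
    robot.line_to([p[0],p[1],.262],velocity=.12)
    for z in (.255,.248,.240,.232,.2265):
        robot.line_to([p[0],p[1],z],velocity=.04); f=F()-f0; print(z,f,robot.sense()["tool_pos"].round(4))
        if np.linalg.norm(f)>8: print("STOP"); snap("side",tag+"_stop.png"); return False
    return True
def rel(p,tag):
    robot.move_gripper(.042); robot.wait(.2); print("rel",robot.sense()["grip_width"],F())
    robot.line_to([p[0],p[1],.345],velocity=.15)
    print(robot.sense()["clock"])
E
cat > p1.py <<'E'
from pick import *
p=(.4855,-.012)
if go((.4888,.157),p,"b1"): rel(p,"b1")
snap("scene","s1.png"); snap("side","d1.png")
E
python3 p1.py
```

```text
grip 0.026880914613637636
lift 0.026851220116740755 [-0.2  0.4 -1. ]
f0 [ 0.  -0.1 -1.7]
0.255 [0.7 0.  1. ] [ 0.4854 -0.0121  0.255 ]
0.248 [ 0.1 -0.5  0.9] [ 0.4853 -0.012   0.2477]
0.24 [-0.1 -0.7  1.1] [ 0.4853 -0.012   0.2396]
0.232 [0.2 0.9 0.6] [ 0.4853 -0.012   0.2317]
0.2265 [-0.7  0.2  0.6] [ 0.4854 -0.012   0.2262]
rel 0.04206497525274034 [-0.1 -0.3  0.9]
12.9083
```

```bash
cat > p2.py <<'E'
from pick import *
import pickle
p=(.537,-.0095)
if go((.5094,.3045),p,"b2"): rel(p,"b2")
robot.movep([0.515,-0.19,0.42],[0,.70710678,.70710678,0]); robot.wait(.3)
d=snap("wrist","w2.png"); snap("scene","s2.png"); W=cloud(d).reshape(-1,3); W=W[~np.isnan(W[:,0])]
mm=lambda p:(p[:,:2]*1000).astype(np.float32)
for c0 in ((.4855,-.012),(.537,-.0095),(.491,-.115),(.542,-.113)):
    n=(np.hypot(W[:,0]-c0[0],W[:,1]-c0[1])<.02)&(W[:,2]>.086)&(W[:,2]<.115)
    print("cap",n.sum(),np.median(W[n][:,2]),cv2.minEnclosingCircle(mm(W[n])))
reg=(W[:,0]>.42)&(W[:,0]<.62)&(W[:,1]>-.17)&(W[:,1]<.05)
T=W[reg&(abs(W[:,2]-.046)<.004)]; print("block",cv2.minAreaRect(mm(T)),np.median(T[:,2]))
P=W[reg&(W[:,2]>.114)&(W[:,2]<.13)]; print("plate",cv2.minAreaRect(mm(P)))
print(robot.sense()["clock"])
E
python3 p2.py
```

```text
grip 0.02709162668783782
lift 0.027093978096820192 [ 0.3 -0.4 -0.5]
f0 [-0.1 -0.2 -0.2]
0.255 [-0.1  0.1 -0.8] [ 0.5369 -0.0096  0.255 ]
0.248 [0.4 0.8 0.2] [ 0.5368 -0.0095  0.2476]
0.24 [-0.4  0.5 -1. ] [ 0.5368 -0.0095  0.2396]
0.232 [-0.1  1.  -0.7] [ 0.5368 -0.0095  0.2316]
0.2265 [ 0.4  0.5 -1.8] [ 0.5369 -0.0095  0.2263]
rel 0.0418385774477419 [-0.7  0.1 -0.5]
22.8167
cap 74 0.09211645373060096 ((484.8644714355469, -18.56793975830078), 7.284276962280273)
cap 10 0.08767150830486692 ((536.141357421875, -18.01323699951172), 4.293739318847656)
cap 408 0.0980595696854829 ((490.5423278808594, -115.5708999633789), 10.40566349029541)
cap 410 0.09807861620818464 ((542.4561767578125, -112.96047973632812), 10.439720153808594)
block ((514.24365234375, -70.62677764892578), (100.0657730102539, 133.6979217529297), 3.0666818618774414) 0.046082205162531975
plate ((513.8505249023438, -62.59233856201172), (11.97559642791748, 43.90294647216797), 3.013716220855713)
24.1833
```

View pics/w2.png

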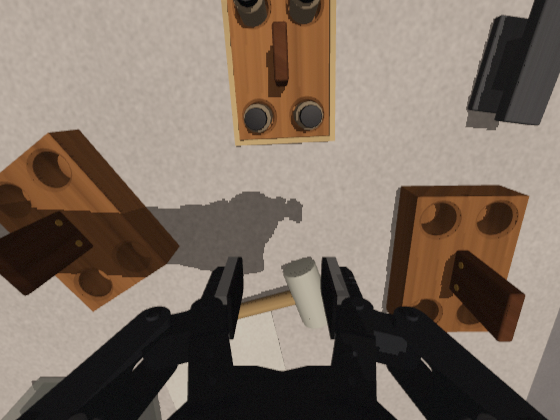

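View pics/s2.png

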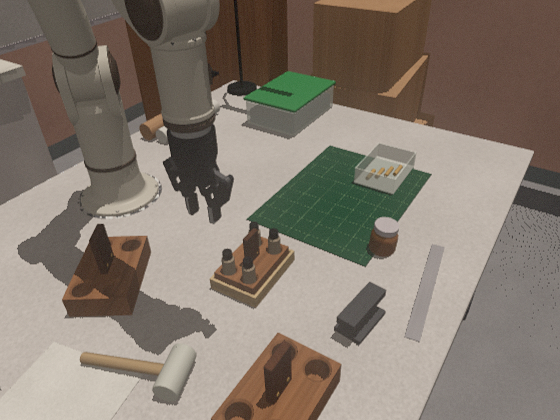

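Four bottles are in the caddy and the mat is empty (s2: caps at (228,255), (248,266), (255,228), (274,236)). The new caps are cut off in the wrist view, so I'll check their heights in the scene/side views and plan the tilt IK.

```bash
cat > f.py <<'E'
from h import *
for c in ("scene","side"):
    W=cloud(snap(c)).reshape(-1,3); W=W[~np.isnan(W[:,0])]
    for c0 in ((.4855,-.012),(.537,-.0095),(.491,-.115),(.542,-.113)):
        n=(np.hypot(W[:,0]-c0[0],W[:,1]-c0[1])<.018)&(W[:,2]>.06)&(W[:,2]<.115)
        z=W[n][:,2]; print(c,n.sum(), np.percentile(z,[90,98]).round(4) if n.sum() else None)
yaw=np.deg2rad(3.0); g0=R.from_euler('z',yaw)
cx,cy=.5139,-.0626
for flip in (0,1):
  base=g0*R.from_quat([.70710678,.70710678,0,0])*R.from_euler('z',np.pi*flip)
  for a in (0,-15,-30,-45,15,30,45):
    for g in ((cx,cy,.098),(cx,cy,.33),(cx+.06,cy,.36)):
      T=R.from_rotvec(np.deg2rad(a)*g0.apply([0,1,0]))*base
      qq=T.as_quat()[[3,0,1,2]]; p=np.array(g)-.155*T.apply([0,0,1])
      j=inverse_kinematics(p,qq); print(flip,a,g,None if j is None else np.round(j,2))
E
python3 f.py
```

```text
scene 93 [0.0971 0.098 ]
scene 190 [0.0968 0.0975]
scene 209 [0.0961 0.0978]
scene 218 [0.0967 0.0976]
side 110 [0.0968 0.099 ]
side 82 [0.0968 0.0986]
side 110 [0.0974 0.0993]
side 109 [0.0971 0.099 ]
0 0 (0.5139, -0.0626, 0.098) [ 0.48  0.5  -0.5   1.99  0.35  0.73 -0.18]
0 0 (0.5139, -0.0626, 0.33) [ 0.6   0.2  -0.61  1.78  0.12  1.2   0.01]
0 0 (0.5739000000000001, -0.0626, 0.36) [ 0.53  0.3  -0.59  1.59  0.17  1.3  -0.03]
0 -15 (0.5139, -0.0626, 0.098) [ 0.48  0.38 -0.44  2.2   0.37  0.35 -0.19]
0 -15 (0.5139, -0.0626, 0.33) [ 0.73  0.02 -0.64  1.97 -0.03  0.89  0.16]
0 -15 (0.5739000000000001, -0.0626, 0.36) [ 0.66  0.13 -0.63  1.81  0.06  0.97  0.07]
0 -30 (0.5139, -0.0626, 0.098) [ 1.21  0.79 -1.3   2.38  1.79  0.62 -1.34]
0 -30 (0.5139, -0.0626, 0.33) [ 0.79 -0.13 -0.6   2.18 -0.34  0.59  0.47]
0 -30 (0.5739000000000001, -0.0626, 0.36) [ 0.79 -0.02 -0.66  2.02 -0.17  0.63  0.29]
0 -45 (0.5139, -0.0626, 0.098) None
0 -45 (0.5139, -0.0626, 0.33) [ 0.27 -0.2  -0.09  2.39 -0.79  0.26  0.93]
0 -45 (0.5739000000000001, -0.0626, 0.36) [ 0.54 -0.11 -0.37  2.23 -0.69  0.3   0.8 ]
0 1
[... 1388 characters left out ...]
45 (0.5739000000000001, -0.0626, 0.36) [ 0.88 -0.12 -0.67  2.22 -0.81  0.33 -2.23]
1 15 (0.5139, -0.0626, 0.098) [ 0.88  1.08 -1.31  1.77  0.94  1.45  2.49]
1 15 (0.5139, -0.0626, 0.33) [-0.81  0.69  1.36  1.63 -0.52  1.6  -2.47]
1 15 (0.5739000000000001, -0.0626, 0.36) [-0.7   0.79  1.36  1.43 -0.6   1.73 -2.47]
1 30 (0.5139, -0.0626, 0.098) [ 0.77  1.23 -1.31  1.55  0.9   1.75  2.51]
1 30 (0.5139, -0.0626, 0.33) [-0.68  0.9   1.35  1.45 -0.53  1.87 -2.4 ]
1 30 (0.5739000000000001, -0.0626, 0.36) [-0.53  0.84  1.13  1.22 -0.46  1.94 -2.55]
1 45 (0.5139, -0.0626, 0.098) [-0.6   1.43  1.34  1.4  -0.81  1.92 -2.28]
1 45 (0.5139, -0.0626, 0.33) None
1 45 (0.5739000000000001, -0.0626, 0.36) None
```

All four caps stand at z ≈ 0.098, so all are fully seated. Grasp the plate and lift straight up.

```bash
cat > lift.py <<'E'
from h import *
g0=R.from_euler('z',np.deg2rad(3.0)); base=g0*R.from_quat([.70710678,.70710678,0,0])
def pose(a,g):
    T=R.from_rotvec(np.deg2rad(a)*g0.apply([0,1,0]))*base
    return np.array(g)-.155*T.apply([0,0,1]),T.as_quat()[[3,0,1,2]]
cx,cy=.5139,-.0626
E
cat > l1.py <<'E'
from lift import *
robot.move_gripper(.05)
robot.movep(*pose(0,(cx,cy,.18)))
robot.line_to(pose(0,(cx,cy,.098))[0],velocity=.1); robot.wait(.2); print(robot.sense()["contact_force"].round(1))
robot.move_gripper(0,100); s=robot.sense(); print("w",s["grip_width"],s["contact_force"].round(1),s["tool_pos"].round(4))
robot.line_to(pose(0,(cx,cy,.115))[0],velocity=.04)
robot.line_to(pose(0,(cx,cy,.26))[0],velocity=.08); robot.wait(.3)
s=robot.sense(); print("w",s["grip_width"],s["contact_force"].round(1),s["moment"].round(2),s["tool_pos"].round(4),s["clock"])
snap("scene","s3.png"); snap("side","d3.png")
E
python3 l1.py
```

```text
[-0.9 -0.8  0.4]
w 0.010836424955511287 [-2.8  0.9  5.1] [ 0.5137 -0.0626  0.2532]
w 0.010890805759656853 [ 0.5 -0.4 -4.7] [0.03 0.03 0.02] [ 0.5139 -0.0626  0.4149] 29.6333
```

View pics/s3.png

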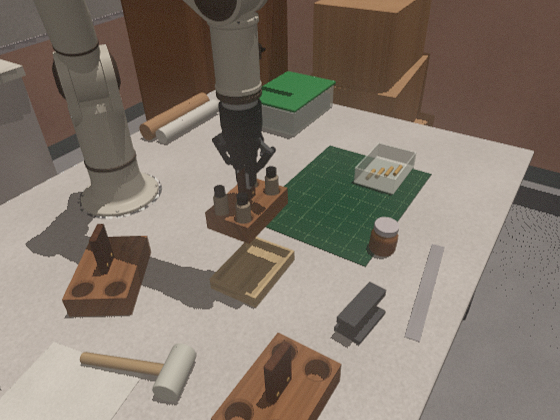

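The caddy is clear of its cradle (empty at (255,270)) and level, with caps visible. Now tilt slowly about the grip point to 43°.

```bash
cat > l2.py <<'E'
from lift import *
g=(cx,cy,.26)
for a in np.linspace(4,43,11):
    p,q=pose(a,g)
    robot.line_to(p,q,velocity=.04)
robot.wait(.8); s=robot.sense()
print(s["tool_pos"].round(4),s["orientation"].round(3),p.round(4),q.round(3),s["grip_width"],s["joint_positions"].round(2),s["clock"])
d=snap("scene","s4.png"); e=snap("side","d4.png"); snap("wrist","w4.png")
import pickle; pickle.dump((d,e),open("fin.pkl","wb"))
# caddy-frame view of the cloud, assuming no slip
T=R.from_rotvec(np.deg2rad(43)*g0.apply([0,1,0]))*g0
for n,x in (("scene",d),("side",e)):
    W=cloud(x).reshape(-1,3); W=W[~np.isnan(W[:,0])]
    C=T.inv().apply(W-np.array(g))+[0,0,.092]
    for i,(px,py) in enumerate(((26,52),(26,-52),(-26,52),(-26,-52))):
        m=(np.hypot(C[:,0]*1e3-px,C[:,1]*1e3-py)<20)&(C[:,2]>.06)&(C[:,2]<.115)
        print(n,i,m.sum(),np.percentile(C[m][:,2],[90,98]).round(3) if m.sum()>9 else None)
    m=(abs(C[:,0])<.055)&(abs(C[:,1])<.08)&(abs(C[:,2]-.04)<.004)
    A=C[m]; c,*_=np.linalg.lstsq(np.c_[A[:,:2],np.ones(len(A))],A[:,2],rcond=None); print(n,"top plane in caddy frame",len(A),c.round(3))
E
python3 l2.py
```

```text
[ 0.6195 -0.0571  0.3733] [-0.252  0.64   0.675 -0.266] [ 0.6195 -0.0571  0.3734] [-0.252  0.64   0.675 -0.266] 0.011054943869232284 [ 0.32  0.76 -0.49  1.33  0.26  1.88 -0.14] 35.1167
scene 0 39 [0.096 0.096]
scene 1 228 [0.094 0.095]
scene 2 31 [0.095 0.096]
scene 3 232 [0.094 0.096]
scene top plane in caddy frame 1482 [0.001 0.005 0.041]
side 0 77 [0.09  0.093]
side 1 132 [0.09  0.092]
side 2 124 [0.09  0.092]
side 3 142 [0.091 0.092]
side top plane in caddy frame 461 [0.013 0.004 0.039]
```

View pics/s4.png

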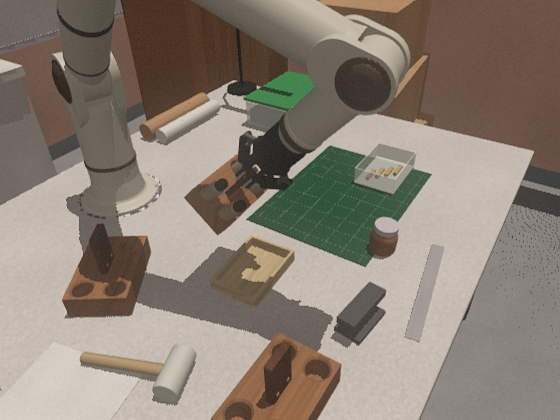

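View pics/d4.png

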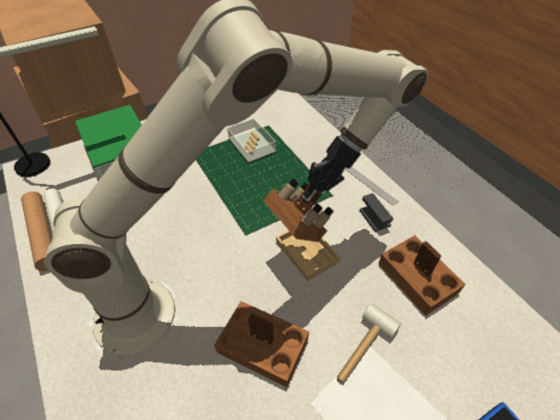

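View pics/w4.png

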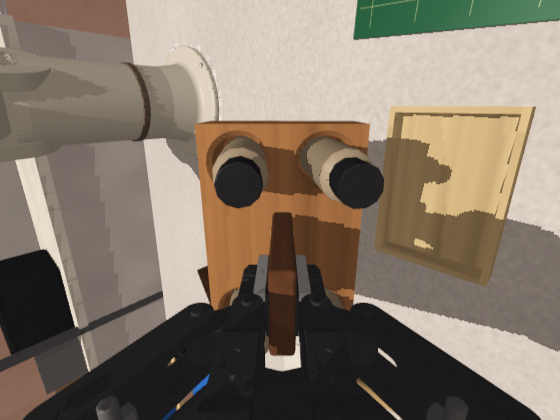

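All four bottles are still in place (side: caps near (290,188), (325,212); wrist: (240,182), (356,183), the other two behind the fingers). Axially their cap tops read 92–96 mm in the caddy frame, against 92 nominal plus lean. No slip, arm still. Handing in.

```bash
python3 - <<'E'
from h import *
s=robot.sense(); print(s["clock"],s["tool_pos"].round(4),abs(s["joint_velocities"]).max())
workorder.job_done()
E
```

```text
35.2667 [ 0.6195 -0.0571  0.3733] 0.013041317129286202
the job is handed in; nothing more can be done
```

I filled the caddy's two empty pockets with the two spare bottles, then lifted the full caddy out by its grip plate. I handed the job in at 35.3 s, with the arm still holding the caddy still. No verdict came back.

- **Right caddy:** it measured 100 × 150 mm and stood in the 118 × 168 mm cradle. The other two caddies on the table are larger.
- **Bottles seated:** before the lift, all four cap tops were at about 98 mm, the height for fully down. There was no notable contact force while inserting the two spares.
- **Final hold:** the commanded tilt is 43°. The underside's centre works out about 19 cm above the table and the lowest corner about 16 cm, from the arm's pose and the caddy's size. The camera depth agreed with that tilt to within about 1°, and the grip width stayed at 11 mm, so I saw no slip.
- **Check that disagreed:** after tilting, cap heights in the caddy's frame read 92–93 mm from the side camera but 95–96 mm from the scene camera, where 92 mm is nominal. I put this down to calibration error and the bottles leaning in their pockets; it is well inside the 10 mm limit.
- **Other things on the table:** I saw no sign that the jar, mallet, anvil or tub moved in the last pictures, but I did not measure their positions again.

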